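# Load the short wire basket into the ultrasonic cleaner by its bail handle

### The arm

A 6-joint arm with a two-finger parallel gripper is mounted at the origin on a cart in front of the work surface, level with it; the furniture and walls round the work are solid. World frame = base frame: x ahead of the robot, y to its left, z up, the work surface at z = 0. Lengths are in m, angles in degrees, forces in N, time in s.
With the tool pointing down it reaches from about 0.2 to 0.875 m from the base axis. Payload 3.4 kg.
Tool frame: the origin (TCP) lies at the very end of the fingers, on their centre line; the grasp point (between the pads) lies 19 mm behind it (bot.grip_depth is the distance from the TCP to the grasp point, in m); z points along the fingers, y is the line along which they close (so a half turn about z gives the same grasp; the last joint's range is limited). The gripper opens to 94 mm and grips with 3 to 60 N. Pads are 16 mm wide; open, the fingers measure 119 mm over their backs; the gripper's body (75 mm by 177 mm) begins 78 mm behind the grasp point.
Start: joints at [-83.766, 15.808, 86.224, -0, 77.962, -6.933], TCP at [0.131, -0.56, 0.205] pointing down, gripper open.
Joint ranges: [-165.64, 165.64], [-43.16, 119.46], [12.63, 154.43], [-67.54, 247.53], [6.08, 155.33], [-154.97, 154.97]. Speed limits (degrees/s): [147.25, 147.25, 180, 180, 180, 180].

### API

Orientations are given as [roll, pitch, yaw] about the fixed x, y, z axes, in that order (R = Rz(yaw) Ry(pitch) Rx(roll)).
In Python, from bench import bot gives the robot as it stands.
- The arm moves only by the tool drive_effector, called as a command line: name --pt "numbers of a row" for each row, then --argument value for the rest. Schema: {"type":"object","properties":{"deltas":{"type":"array","items":{"type":"array","items":{"type":"number"},"minItems":7,"maxItems":7},"minItems":1,"maxItems":12},"squeeze":{"type":"number"},"only":{"type":"string"},"quiet":{"type":"boolean"},"lines":{"type":"string"}},"required":["deltas"],"additionalProperties":false}. deltas is a list of rows, 1 to 12 of them, each of 7 numbers: dx, dy, dz in fractions of the full range, 1 being 1 m, then a rotation vector rx, ry, rz in shares of 180 degrees (1.0 is 180 degrees), then the finger opening in m; each row is the pose to reach, as a shift and turn from the pose commanded when the call began, along the tool's axes at that moment; what a row does not reach only later rows make up. A row lasts 1/12 s, in which the tool goes at most 0.0417 m and 7.16 degrees, less where a joint would pass 70% of its speed; a pose out of reach is approached as far as the arm can. The fingers move at their own pace and stop on an object; squeeze is the grip in N (left out, the last holds). Time passes only in rows, so rows that do not move let the fingers close. The tool returns the time, the measured TCP pose, the force, the opening and the grip force at its end. only (a regular expression) keeps the lines of the reply that match it, lines (a string "A,B") keeps lines A to B, and quiet returns only ok. A shift or turn number past 1, either way, is cut back to 1. Input that does not fit is refused with a message, and nothing moves.
- bot.get_state(): the state, without advancing time (a new reading comes with each control period).
- bot.capture(name): name is "scene" or "top" or "wrist"; returns the picture (384x512x3 uint8, red, green, blue); there is no depth.
- bot.camera_info(name): a dict with "K" (3x3 intrinsics, pixels), "k1" (the pictures are not rectified: a ray, as slopes to the right and down, at radius r is drawn at 1 + k1 r^2 times it, then the intrinsics apply), "camera_from_world" (4x4, takes a point from world to camera coordinates). Camera axes: x right, y down, z forward; pixel columns grow to the right and rows downward; lengths in m; the calibration is good to about 2 mm. A picture is of the moment at which its call begins: read the wrist's pose just before it. camera_info takes no time and is no camera call; for the wrist camera it gives the pose at the moment of the call.
- bot.close_job(): hands the job in; it is judged then, once.
The state is a dict: "time_s": time; "qpos": joint angles; "joint_velocities": joint speeds; "effort": joint torques, N m; "tool_pos": TCP position; "tcp_rot": TCP orientation; "contact_force": force on the tool from outside, world axes, zero at the start; "wrist_torque": the same for the moment, N m; "opening": finger opening in m; "grip_force": force on a finger pad.
Only numpy, scipy, OpenCV 4.12 (cv2) and the standard library are available. Lean on these libraries where they do the work, as an engineer would, in place of code of your own. Each camera call takes 0.05 s, during which the arm holds its last target. There are 200 camera calls.

### The job

Get the shorter of the two wire baskets out of the cluttered steel tray and stand it on the open worktop with its handle still folded, leaving everything else in the tray where it lies. Let go of it there, swing its folded handle up, and by the handle lower the basket gently into the tank of the ultrasonic cleaner, in which there is no room for fingers beside it. Leave it flat on the tank floor with the handle standing up; keep the basket roughly level throughout so that nothing would spill, and disturb nothing else.

Things in the scene. Friction and masses are not known exactly. Their poses are not given: they have to be found in the camera images.
- short_basket: The SHORTER of two open wire baskets in the tray: 90 mm long (local y; 103 over the handle's arms at its ends), 56 wide (local x), 42 high, 0.2 to 0.4 kg; origin at the centre of its underside, z up. Long sides stiff and straight: grip across the 56 mm. Starts with its folded handle (local +x) 7 mm from the tray wall; the baskets may have changed places. 
- short_basket_pivot (a point): On the short basket's handle pivot: local x = 0, y = 0, 38 mm above its underside; axes as the basket's. The handle swings about local y through this point.
- short_basket_handle (a joint): Hinge of the short basket's bail handle (rad): 0 = straight up, +1.75 = folded down a little past level on the basket's local +x side, at its stop (-1.75 on the other side). Slightly stiff (0.014 N m): it stays where it is left.
- short_basket_grip (a point): Middle of the short basket's handle bar, on the axis of its tubular grip (10 mm thick, 56 long, along the basket's y, turning freely on the bar), 60 mm from the pivot axis. Folded: 59 mm to the basket's local +x side (26 mm free between grip and basket wall), 28 mm above its underside. Up: over its middle, 98 mm above the underside. Axes turn with the handle, z from pivot to bar.
- long_basket: The LONGER wire basket, same make: 130 mm long (local y; 143 over the handle's arms), 56 wide, 42 high; origin at the centre of its underside. Not wanted: it stays in the tray. Its handle too is folded beside the tray wall.
- tray: Shallow stainless tray, does not move: inside 330 mm (local x) x 212 (local y), walls 3 mm, rolled rim 55 mm above the worktop and reaching 8 mm out from the inside, floor 10 mm above the worktop; origin under its centre on the worktop. The baskets stand end to end along its local -y wall (centres 32 to 38 mm to the -y side of the middle); loose small things lie in the +y half.
- bath: Small ultrasonic cleaner, does not move: white box 98 mm (local x, control panel on -x) x 144 (local y) x 101 high, steel tank open at the top; origin at the centre of its underside on the worktop, z up. Tank 70 mm (x) x 118 (y), 62 deep with straight walls: the short basket fits only lengthwise, either way round, with 7 mm to spare on each side.
- tank_floor (a point): Centre of the tank's floor, 36 mm above the worktop; axes as the cleaner's.
- microscope_2: Stereo microscope on the worktop behind the cleaner and to the right of the tray, fixed: an obstacle 0.40 m high, within about 0.2 m of its origin (centre of its underside); nothing of it is nearer to the robot than x = 0.50. Go round it on the robot's side when crossing from right to left.
- magnifier: Hand lens 143 mm long with a black handle, lying in the tray (bystander).
- tube_clamp: Wooden tube holder 150 mm long, lying in the tray (bystander).
- forceps: Fine steel forceps 118 mm long, lying in the tray (bystander).
- tray_stopper: Black rubber stopper, 23 mm across and 22 high, standing in the tray (bystander).
- tray_cap: White vial cap, 24 mm across and 10 high, lying in the tray (bystander).

How it is judged (in metres and radians):
On the way, in this order (a step that is already met when the one before it is completed fails the run):
1. the short basket stands on the worktop outside the tray, handle still folded, released (height (world z) of short_basket below 0.005 m and angle between short_basket's own z axis and vertical below 0.1 rad and value of joint short_basket_handle above 1.3 rad and contact force between the fingers and short_basket below 0.1 N and linear speed of short_basket below 0.03 m/s), for 0.2 s.
2. its handle has been swung up before it goes into the tank (value of joint short_basket_handle between -0.5 and 0.5 rad and horizontal distance between short_basket and tank_floor above 0.06 m), for 0.1 s.
3. the basket is being lowered into the tank, held by its handle (z of short_basket in the frame of tank_floor below 0.045 m and horizontal distance between short_basket and tank_floor below 0.015 m and contact force between the fingers and short_basket above 0.3 N and distance between the grasp point and short_basket_grip below 0.035 m), for 0.1 s.
At the end, for the whole second after the job is handed in: The short basket stands flat on the tank floor of the cleaner (underside within 6 mm of it, within 0.1 rad of level), at rest and released, its handle within 0.6 rad of straight up; the long basket is still in its place in the tray (within 40 mm) (z of short_basket in the frame of tank_floor below 0.006 m and horizontal distance between short_basket and tank_floor below 0.013 m and angle between short_basket's own z axis and vertical below 0.1 rad and value of joint short_basket_handle between -0.6 and 0.6 rad and linear speed of short_basket below 0.02 m/s and z of long_basket in the frame of tray below 0.016 m and distance of long_basket from where it was at the start of the episode below 0.04 m); the robot touches nothing.
It fails at once if the long basket is shoved or lifted (more than 40 mm from its start) (distance of long_basket from where it was at the start of the episode above 0.04 m).
It fails at once if another thing in the tray is moved more than 50 mm (distance of any of magnifier, tube_clamp, forceps, tray_stopper, tray_cap from where it was at the start of the episode above 0.05 m).
It fails at once if the short basket is tipped more than 0.7 rad (angle between short_basket's own z axis and vertical above 0.7 rad).
It fails at once if the basket strikes or is pressed on the cleaner with more than 40 N (contact force between short_basket and bath above 40 N).
It also fails if it takes over 70 s, if anything falls off the work surface, if the arm or the gripper's body presses on something with over 40 N, if the wrist force passes 120 N, or if a joint passes its speed limit or range.

## Working session

There is one attempt and no reset: what is moved stays moved. The work goes in short steps, Python scripts to look and compute and a tool call to move; the robot and the scene stay as the last step left them, time stands still between calls to the robot, and variables do not carry over. Pictures are saved under pics/ and viewed, at most 13 in all, crops included, and the job is handed in when it is done.

```bash
ls; mkdir -p pics; python3 - <<'E'
from bench import bot
import cv2
for n in("scene","top"):
    im=bot.capture(n); cv2.imwrite(f"pics/{n}0.png",im[:,:,::-1])
    i=bot.camera_info(n); print(n,i)
s=bot.get_state(); print(s)
E
python3 -c "
import cv2
a=cv2.imread('pics/top0.png');cv2.imwrite('pics/top0b.png',cv2.resize(a,(800,600)))
a=cv2.imread('pics/scene0.png');cv2.imwrite('pics/scene0b.png',cv2.resize(a,(800,600)))"
```

```text
bench.py
pics
scene {'K': array([[454.35890447,   0.        , 256.34094182],
       [  0.        , 454.35890447, 184.39415748],
       [  0.        ,   0.        ,   1.        ]]), 'k1': 0.008473914454069455, 'camera_from_world': array([[-0.62751603, -0.77828877,  0.02214087,  0.36699274],
       [-0.46156629,  0.348948  , -0.81559295,  0.31595963],
       [ 0.62704082, -0.52201713, -0.57820232,  1.11156135],
       [ 0.        ,  0.        ,  0.        ,  1.        ]])}
top {'K': array([[368.42387255,   0.        , 251.05489553],
       [  0.        , 368.42387255, 191.63873772],
       [  0.        ,   0.        ,   1.        ]]), 'k1': 0.006393513015078211, 'camera_from_world': array([[ 0.0227042 , -0.999649  , -0.01365237,  0.01050657],
       [-0.99699649, -0.02162833, -0.07436538,  0.55382667],
       [ 0.074044  ,  0.01529977, -0.9971376 ,  1.05067573],
       [ 0.        ,  0.        ,  0.        ,  1.        ]])}
{'time_s': 0.1, 'qpos': array([-8.37653516e+01,  1.58457570e+01,  8.62859305e+01, -1.20326261e-03,
        7.79612027e+01, -6.93190229e+00]), 'joint_velocities': array([-0.02919574, -0.11962312, -0.18259882, -0.03606772, -0.0002437 ,
       -0.03888321]), 'effort': array([ 1.05931857e-03, -4.05455232e+01, -2.37780672e+01,  7.02958368e-02,
        2.98933871e-02, -4.84572638e-05]), 'tool_pos': array([ 0.1309173 , -0.55939879,  0.20468789]), 'tcp_rot': array([-1.79907647e+02, -1.00430823e-02,  1.31667945e+01]), 'contact_force': array([-0.23888695,  0.06514924, -0.47897848]), 'wrist_torque': array([-0.02645488, -0.01651544, -0.03160022]), 'grip_force': 0.0, 'opening': 0.09419232521531434}
```

View pics/top0b.png

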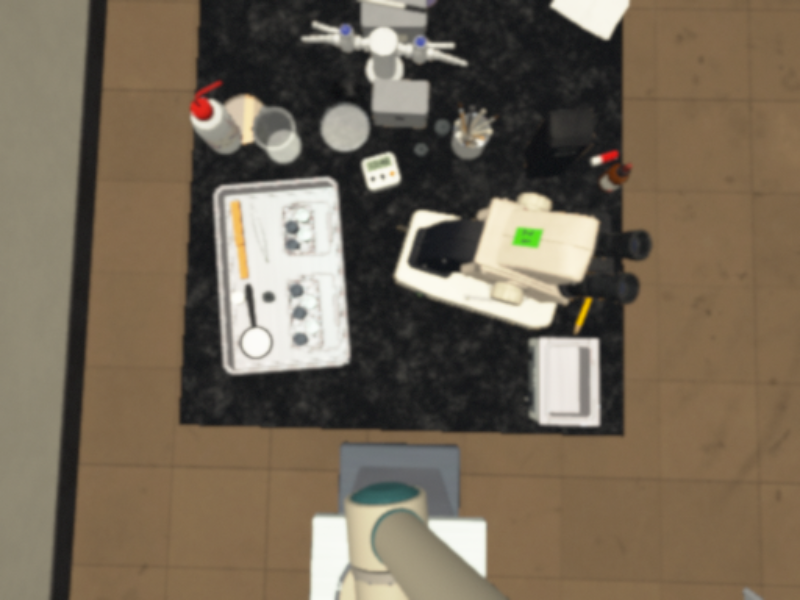

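View pics/scene0b.png

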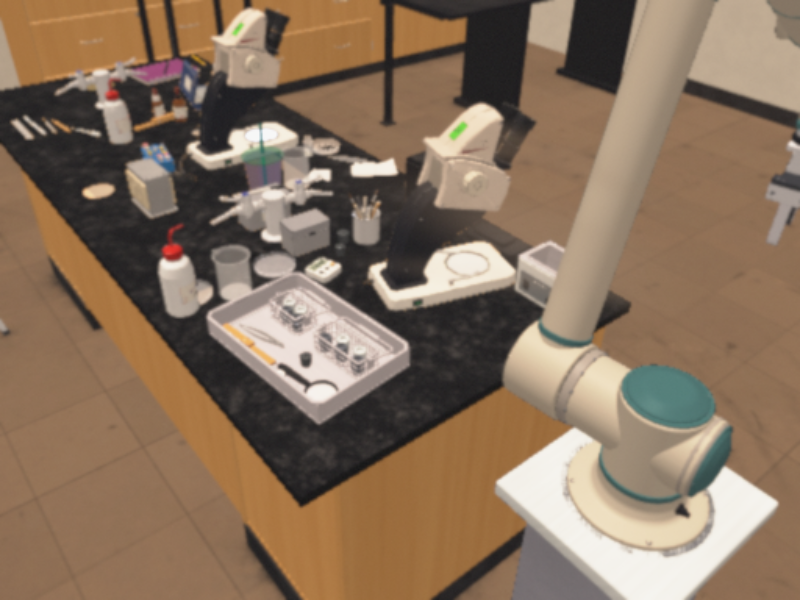

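The top view (800 px) shows the tray at the left, with rim corners near (214,187), (335,178), (350,365) and (228,374). The short basket is at the far end (300,230), its handle toward the right wall, and the long basket is at (305,312). The cleaner is at (567,382) with its panel on the left, and the microscope is at (510,260).

```bash
cat > h.py <<'E'
import numpy as np, cv2
from bench import bot
from scipy.spatial.transform import Rotation as R
def ray(info,uv):
    K=info["K"];T=info["camera_from_world"]
    p=cv2.undistortPoints(np.array(uv,float).reshape(-1,1,2),K,np.array([info["k1"],0,0,0.])).reshape(-1,2)
    d=np.c_[p,np.ones(len(p))]@T[:3,:3]
    return -T[:3,:3].T@T[:3,3],d
def plane(info,uv,z):
    o,d=ray(info,uv); return o+d*((z-o[2])/d[:,2])[:,None]
def proj(info,P):
    K=info["K"];T=info["camera_from_world"];c=np.atleast_2d(P)@T[:3,:3].T+T[:3,3]
    p=c[:,:2]/c[:,2:];p=p*(1+info["k1"]*(p**2).sum(1,keepdims=True))
    return p@K[:2,:2].T+K[:2,2]
def tool():
    s=bot.get_state();return np.array(s["tool_pos"]),R.from_euler("xyz",s["tcp_rot"],degrees=True),s
def delta(target,rpy):
    p,r,s=tool();print("from",p.round(4),np.round(s["tcp_rot"],2),"d",r.inv().apply(np.array(target)-p).round(4),"rotvec",(r.inv()*R.from_euler("xyz",rpy,degrees=True)).as_rotvec(degrees=True).round(2))
def grab(name,fn=None,scale=1.5625):
    info=bot.camera_info(name);im=bot.capture(name)[:,:,::-1].copy()
    if fn: cv2.imwrite("pics/"+fn,im); cv2.imwrite("pics/b_"+fn,cv2.resize(im,None,fx=scale,fy=scale,interpolation=cv2.INTER_CUBIC))
    return im,info
E
python3 - <<'E'
from h import *
t=bot.camera_info("top")
f=lambda uv,z:print(plane(t,np.array(uv)/1.5625,z).round(3).tolist())
f([(214,187),(335,178),(350,365),(228,374)],.055)
f([(300,230),(305,312)],.052)
f([(533,338),(600,338),(601,425),(533,425)],.1)
f([(400,270),(550,328),(405,212)],.03)
w=bot.camera_info("wrist");p,r,s=tool()
T=w["camera_from_world"];o=-T[:3,:3].T@T[:3,3]
print("cam in tool",r.inv().apply(o-p),(r.inv().as_matrix()@T[:3,:3].T).round(3),w["K"])
print(r.as_matrix().round(3))
E
```

```text
[[0.751, 0.354, 0.055], [0.772, 0.132, 0.055], [0.432, 0.095, 0.055], [0.411, 0.313, 0.055]]
[[0.675, 0.194, 0.052], [0.525, 0.179, 0.052]]
[[0.487, -0.22, 0.1], [0.489, -0.334, 0.1], [0.343, -0.335, 0.1], [0.34, -0.221, 0.1]]
[[0.608, 0.01, 0.03], [0.507, -0.267, 0.03], [0.717, 0.003, 0.03]]
cam in tool [ 0.06750204 -0.00030704 -0.17964869] [[-0.    -0.973 -0.233]
 [ 1.    -0.     0.   ]
 [-0.    -0.233  0.973]] [[326.19840048   0.         254.25334072]
 [  0.         326.19840048 187.39507294]
 [  0.           0.           1.        ]]
[[ 0.974  0.228 -0.   ]
 [ 0.228 -0.974  0.002]
 [ 0.    -0.002 -1.   ]]
```

Careful with the scale: turns go in shares of 180 degrees. That gives: 13.2 degrees / 180 = 0.0733.

drive_effector --pt "0.03 -0.025 -0.015 0 0 0.0083 0.094" --pt "0.06 -0.05 -0.03 0 0 0.0167 0.094" --pt "0.09 -0.08 -0.04 0 0 0.0278 0.094" --pt "0.12 -0.105 -0.05 0 0 0.0361 0.094" --pt "0.15 -0.13 -0.06 0 0 0.0444 0.094" --pt "0.18 -0.155 -0.07 0 0 0.0528 0.094" --pt "0.21 -0.18 -0.08 0 0 0.0611 0.094" --pt "0.235 -0.205 -0.09 0 0 0.0694 0.094" --pt "0.259 -0.227 -0.1 0 0 0.0733 0.094" --pt "0.259 -0.227 -0.1 0 0 0.0733 0.094" --pt "0.259 -0.227 -0.1 0 0 0.0733 0.094"

```text
time_s: 1.02
tool_pos: [0.3321, -0.2789, 0.3059]
tcp_rot: [179.9, -0.0, 0.2]
contact_force: [-0.2, 0.7, -0.7]
opening: 0.0942
grip_force: 0.0
```

```bash
python3 - <<'E'
from h import *
grab("wrist","bath.png"); delta((.57,.19,.30),(180,0,6.2)); delta((.38,-.05,.30),(180,0,3))
E
```

```text
from [ 0.3313 -0.2798  0.3053] [1.7996e+02 4.0000e-02 7.0000e-02] d [ 0.2393 -0.4695  0.0047] rotvec [ 0.04  0.04 -6.13]
from [ 0.3313 -0.2798  0.3053] [1.7996e+02 4.0000e-02 7.0000e-02] d [ 0.049  -0.2297  0.005 ] rotvec [ 0.04  0.04 -2.93]
```

View pics/b_bath.png

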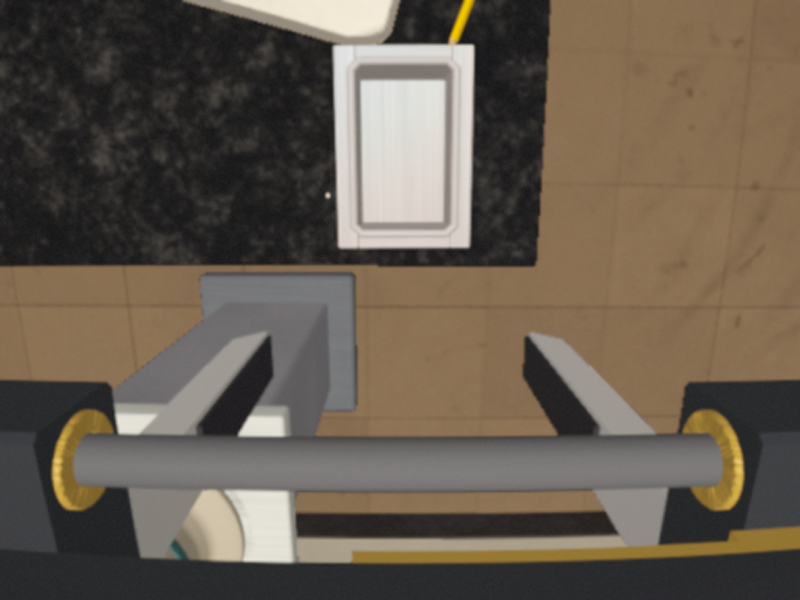

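The wrist view (800 px) shows the cleaner's top corners near (333,45), (474,44), (471,248) and (339,249). The tank floor corners are near (360,79), (446,79), (447,222) and (359,222).

In the tool's units: -6.1 degrees / 180 = -0.0339.

```bash
python3 - <<'E'
from h import *
w=bot.camera_info("wrist")
for z,c in((.101,[(333,45),(474,44),(471,248),(339,249)]),(.036,[(360,79),(446,79),(447,222),(359,222)]),(.101,[(353,64),(452,64),(452,231),(353,231)])):
    q=plane(w,np.array(c)/1.5625,z);print(q.round(4).tolist(),q.mean(0))
E
```

```text
[[0.4866, -0.2341, 0.101], [0.4875, -0.3337, 0.101], [0.3419, -0.3357, 0.101], [0.341, -0.2354, 0.101]] [ 0.41425293 -0.2847158   0.101     ]
[[0.4744, -0.2485, 0.036], [0.4745, -0.3202, 0.036], [0.3552, -0.3234, 0.036], [0.3551, -0.2461, 0.036]] [ 0.41481218 -0.28455802  0.036     ]
[[0.4737, -0.2481, 0.101], [0.4738, -0.3183, 0.101], [0.3548, -0.3209, 0.101], [0.3547, -0.2463, 0.101]] [ 0.41424441 -0.28340371  0.101     ]
```

drive_effector --pt "0.01 -0.04 0 0 0 -0.0028 0.094" --pt "0.02 -0.08 0 0 0 -0.0056 0.094" --pt "0.03 -0.12 0 0 0 -0.0083 0.094" --pt "0.04 -0.16 0 0 0 -0.0111 0.094" --pt "0.05 -0.2 0 0 0 -0.0167 0.094" --pt "0.06 -0.24 0 0 0 -0.0167 0.094" --pt "0.08 -0.275 0 0 0 -0.0222 0.094" --pt "0.11 -0.305 0 0 0 -0.0222 0.094" --pt "0.135 -0.335 0 0 0 -0.0278 0.094" --pt "0.16 -0.365 0 0 0 -0.0278 0.094" --pt "0.185 -0.395 0 0 0 -0.0333 0.094" --pt "0.21 -0.425 0 0 0 -0.0339 0.094"

```text
time_s: 2.07
tool_pos: [0.5432, 0.1446, 0.3041]
tcp_rot: [179.9, 0.1, 6.0]
contact_force: [0.4, -1.1, 1.0]
opening: 0.0939
grip_force: 0.0
```

drive_effector --pt "0.03 -0.03 0 0 0 0 0.094" --pt "0.03 -0.045 0 0 0 0 0.094" --pt "0.03 -0.045 0 0 0 0 0.094"

```text
time_s: 2.32
tool_pos: [0.5683, 0.1942, 0.3025]
tcp_rot: [-180.0, 0.2, 6.1]
contact_force: [-0.2, 0.1, 0.3]
opening: 0.0938
grip_force: 0.0
```

```bash
python3 - <<'E'
from h import *
im,w=grab("wrist","tray.png"); np.save("tray_T.npy",w["camera_from_world"]); print(tool()[0])
E
```

```text
[0.56754113 0.19223265 0.30320595]
```

View pics/b_tray.png

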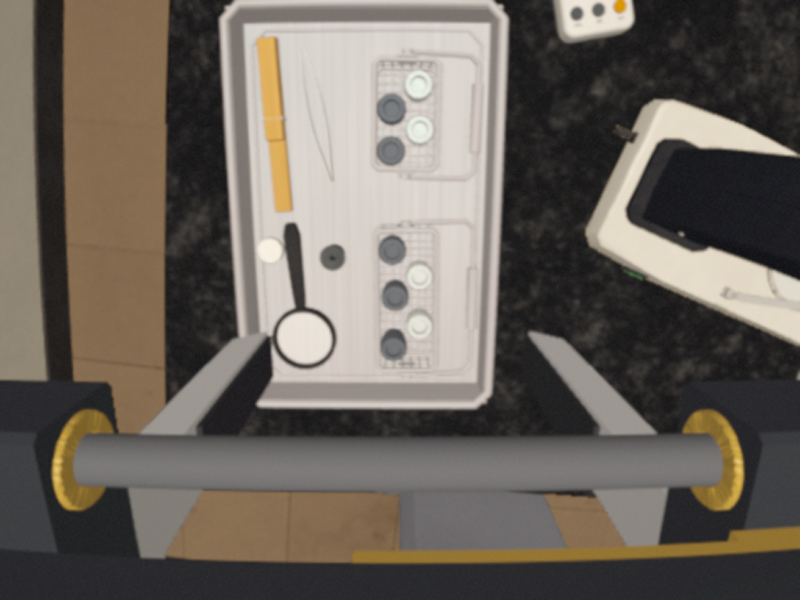

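The wrist view (800 px) shows the short basket's rim from (376,60) to (437,171), its pivots at (406,52) and (405,177), and its grip tube from (475,83) to (474,153). The long basket is below it and the forceps are clear to the left at x≈325.

```bash
python3 - <<'E'
from h import *
w=bot.camera_info("wrist")
f=lambda c,z:plane(w,np.array(c)/1.5625,z)
for n,c,z in(("rim",[(376,60),(439,60),(437,171),(374,171)],.052),("piv",[(406,52),(405,177)],.048),("grip",[(475,83),(474,153)],.038),("tray",[(219,5),(507,5),(492,405),(242,403)],.055)):
    q=f(c,z);print(n,q.round(4).tolist(),q.mean(0).round(4))
im=cv2.imread("pics/tray.png")
c=im[20:130,200:340];cv2.imwrite("pics/crop.png",cv2.resize(c,None,fx=5.4,fy=5.4,interpolation=cv2.INTER_CUBIC))
E
```

```text
rim [[0.7186, 0.2251, 0.052], [0.7239, 0.1754, 0.052], [0.6376, 0.1666, 0.052], [0.632, 0.2183, 0.052]] [0.678  0.1964 0.052 ]
piv [[0.7279, 0.2021, 0.048], [0.6298, 0.1923, 0.048]] [0.6789 0.1972 0.048 ]
grip [[0.7122, 0.1428, 0.038], [0.6559, 0.1361, 0.038]] [0.6841 0.1395 0.038 ]
tray [[0.7478, 0.3516, 0.055], [0.7703, 0.1277, 0.055], [0.4357, 0.0907, 0.055], [0.4131, 0.3195, 0.055]] [0.5917 0.2224 0.055 ]
```

View pics/crop.png

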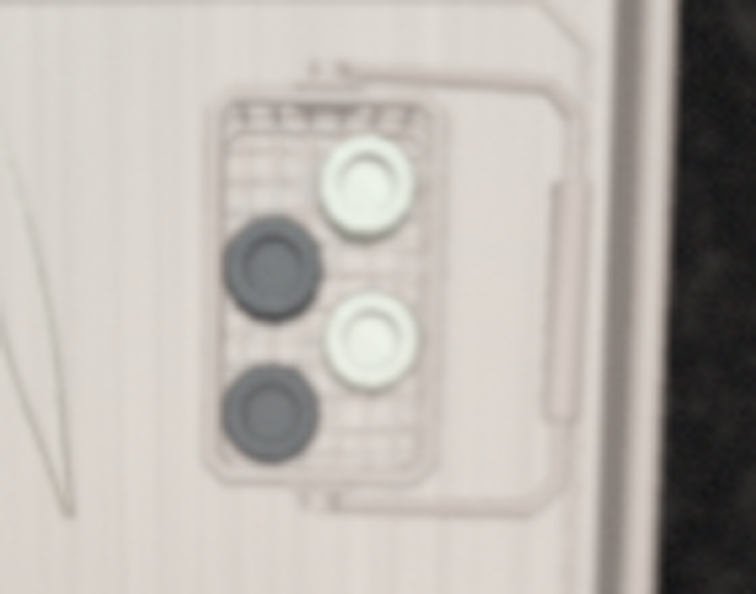

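drive_effector --pt "0.02 0.002 0.03 0 0 0 0.07" --pt "0.04 0.003 0.06 0 0 0 0.07" --pt "0.06 0.004 0.09 0 0 0 0.07" --pt "0.08 0.005 0.12 0 0 0 0.07" --pt "0.1 0.006 0.15 0 0 0 0.07" --pt "0.111 0.007 0.173 0 0 0 0.07" --pt "0.111 0.007 0.173 0 0 0 0.07" --pt "0.111 0.007 0.173 0 0 0 0.07"

```text
time_s: 3.03
tool_pos: [0.6769, 0.1948, 0.1308]
tcp_rot: [179.9, 0.3, 5.9]
contact_force: [-0.2, 0.0, -0.2]
opening: 0.0696
grip_force: 0.0
```

```bash
python3 - <<'E'
from h import *
im,w=grab("wrist","pre.png"); delta((.6783,.197,.025),(180,0,5.9))
u=np.array([np.cos(np.radians(5.9)),np.sin(np.radians(5.9))]);n=np.array([u[1],-u[0]])
E
```

```text
from [0.6777 0.1956 0.133 ] [1.7996e+02 4.0000e-02 5.9500e+00] d [ 0.0009 -0.0014  0.108 ] rotvec [0.04 0.04 0.05]
```

View pics/b_pre.png

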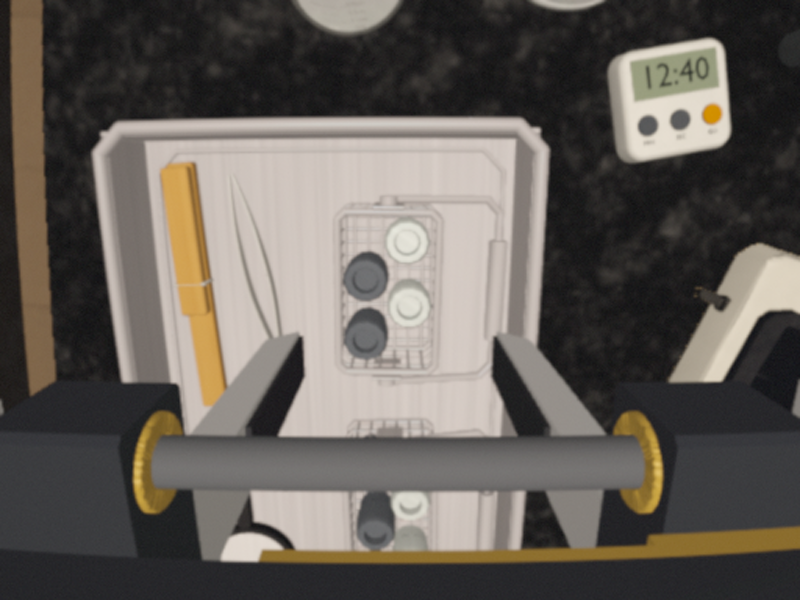

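The closer view (800 px) shows rim corners (336,208), (442,208), (438,376) and (335,374), pivots (389,200) and (386,381), and the tube from (497,240) to (491,338).

```bash
python3 - <<'E'
from h import *
w=bot.camera_info("wrist")
f=lambda c,z:plane(w,np.array(c)/1.5625,z)
for n,c,z in(("rim",[(336,208),(442,208),(438,376),(335,374)],.052),("piv",[(389,200),(386,381)],.048),("grip",[(497,240),(491,338)],.038)):
    q=f(c,z);print(n,q.round(4).tolist(),q.mean(0).round(4))
E
```

```text
rim [[0.7234, 0.2319, 0.052], [0.729, 0.1784, 0.052], [0.6383, 0.1693, 0.052], [0.6336, 0.2256, 0.052]] [0.6811 0.2013 0.052 ]
piv [[0.7299, 0.2056, 0.048], [0.6307, 0.1973, 0.048]] [0.6803 0.2014 0.048 ]
grip [[0.7142, 0.1453, 0.038], [0.6586, 0.1403, 0.038]] [0.6864 0.1428 0.038 ]
```

In the tool's units: 0.5 degrees / 180 = 0.0028.

drive_effector --pt "0.003 -0.0045 0.02 0 0 0.0028 0.07" --pt "0.003 -0.0045 0.045 0 0 0.0028 0.07" --pt "0.003 -0.0045 0.065 0 0 0.0028 0.07" --pt "0.003 -0.0045 0.08 0 0 0.0028 0.07" --pt "0.003 -0.0045 0.095 0 0 0.0028 0.07" --pt "0.003 -0.0045 0.107 0 0 0.0028 0.07" --pt "0.003 -0.0045 0.107 0 0 0.0028 0.07" --pt "0.003 -0.0045 0.107 0 0 0.0028 0.07"

```text
time_s: 3.75
tool_pos: [0.6806, 0.2022, 0.0269]
tcp_rot: [180.0, -0.1, 5.6]
contact_force: [-0.1, 0.9, 0.2]
opening: 0.0702
grip_force: 0.0
```

drive_effector --pt "0 0 0 0 0 0 0.06" --pt "0 0 0 0 0 0 0.05" --pt "0 0 0 0 0 0 0.05" --pt "0 0 0 0 0 0 0.05" --pt "0 0 0 0 0 0 0.05" --squeeze 20

```text
time_s: 4.17
tool_pos: [0.6817, 0.2016, 0.0273]
tcp_rot: [179.9, -0.2, 5.6]
contact_force: [-0.5, -2.5, 5.3]
opening: 0.0559
grip_force: 20.0
```

drive_effector --pt "0 0 -0.01 0 0 0 0.05" --pt "0 0 -0.025 0 0 0 0.05" --pt "0 0 -0.045 0 0 0 0.05" --pt "0 0 -0.065 0 0 0 0.05" --pt "0 0 -0.085 0 0 0 0.05" --pt "0 0 -0.095 0 0 0 0.05" --pt "-0.01 0 -0.095 0 0 0 0.05" --pt "-0.03 -0.002 -0.095 0 0 0 0.05" --pt "-0.055 -0.004 -0.095 0 0 0 0.05" --pt "-0.08 -0.006 -0.095 0 0 0 0.05" --pt "-0.105 -0.008 -0.095 0 0 0 0.05" --pt "-0.13 -0.01 -0.095 0 0 0 0.05"

```text
time_s: 5.17
tool_pos: [0.5479, 0.2, 0.1196]
tcp_rot: [-180.0, 0.1, 5.6]
contact_force: [0.5, -0.1, -3.7]
opening: 0.0555
grip_force: 20.0
```

drive_effector --pt "-0.025 -0.002 0 0 0 0.0028 0.05" --pt "-0.05 0.015 0 0 0 0.0056 0.05" --pt "-0.075 0.035 0 0 0 0.0083 0.05" --pt "-0.095 0.06 0 0 0 0.0111 0.05" --pt "-0.115 0.085 0 0 0 0.0139 0.05" --pt "-0.125 0.11 0 0 0 0.0167 0.05" --pt "-0.135 0.135 0 0 0 0.0194 0.05" --pt "-0.145 0.165 0 0 0 0.0222 0.05" --pt "-0.15 0.195 0 0 0 0.025 0.05" --pt "-0.153 0.22 0 0 0 0.0278 0.05" --pt "-0.153 0.234 0 0 0 0.0278 0.05" --pt "-0.153 0.234 0 0 0 0.0278 0.05"

```text
time_s: 6.17
tool_pos: [0.4206, -0.0502, 0.1204]
tcp_rot: [179.9, -0.0, 0.4]
contact_force: [-0.4, 0.2, -3.9]
opening: 0.0559
grip_force: 20.0
```

```bash
python3 - <<'E'
from h import *
delta((.42,-.05,.015),(180,0,.6))
grab("scene","s1.png")
E
python3 -c "
import cv2
a=cv2.imread('pics/s1.png');cv2.imwrite('pics/c1.png',cv2.resize(a[100:300,120:400],None,fx=2.8,fy=2.8))"
```

```text
from [ 0.4206 -0.0502  0.1204] [ 1.7995e+02 -2.0000e-02  3.7000e-01] d [-0.0007 -0.0003  0.1054] rotvec [ 0.05 -0.02 -0.23]
```

View pics/c1.png

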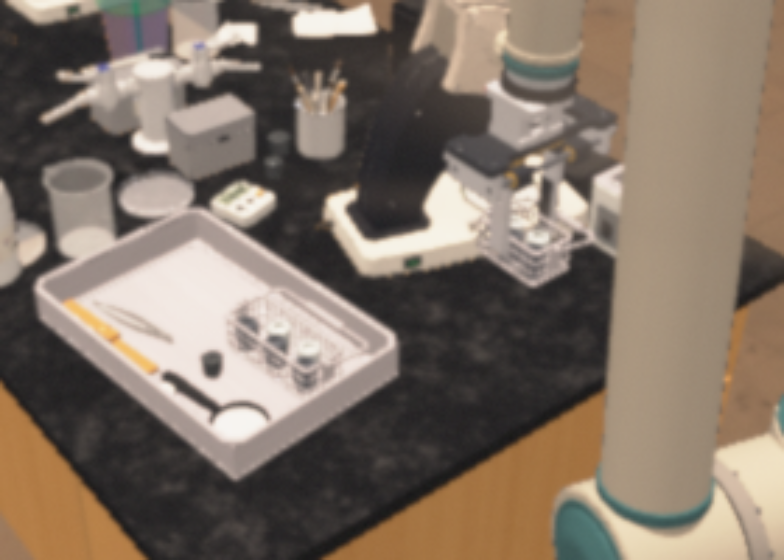

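The scene crop shows the basket gripped level at about (530,240) with its handle folded. The long basket and the small things in the tray are undisturbed.

drive_effector --pt "0 0 0.015 0 0 0 0.05" --pt "0 0 0.035 0 0 0 0.05" --pt "0 0 0.055 0 0 0 0.05" --pt "0 0 0.075 0 0 0 0.05" --pt "0 0 0.088 0 0 0 0.05" --pt "0 0 0.095 0 0 0 0.05" --pt "0 0 0.099 0 0 0 0.05" --pt "0 0 0.102 0 0 0 0.05" --pt "0 0 0.1035 0 0 0 0.05" --pt "0 0 0.1035 0 0 0 0.05"

```text
time_s: 7.05
tool_pos: [0.4211, -0.0478, 0.0175]
tcp_rot: [180.0, -0.1, 0.6]
contact_force: [0.3, 0.5, -4.1]
opening: 0.0557
grip_force: 20.0
```

drive_effector --pt "0 0 0 0 0 0 0.06" --pt "0 0 0 0 0 0 0.07" --pt "0 0 0 0 0 0 0.07" --pt "0 0 0 0 0 0 0.07" --pt "0 0 0 0 0 0 0.07" --pt "0 0 0 0 0 0 0.07"

```text
time_s: 7.55
tool_pos: [0.4206, -0.048, 0.0171]
tcp_rot: [180.0, -0.0, 0.6]
contact_force: [-0.7, -0.2, 0.7]
opening: 0.0698
grip_force: 0.0
```

drive_effector --pt "0 0 -0.01 0 0 0 0.07" --pt "0 0 -0.025 0 0 0 0.07" --pt "0 0 -0.05 0 0 0 0.07" --pt "0 0 -0.08 0 0 0 0.07" --pt "0 0 -0.11 0 0 0 0.07" --pt "0 0 -0.13 0 0 0 0.07" --pt "0 0 -0.13 0 0 0 0.05" --pt "0 0 -0.13 0 0 0 0.03" --pt "0 0 -0.13 0 0 0 0.024"

```text
time_s: 8.3
tool_pos: [0.4196, -0.0477, 0.1461]
tcp_rot: [-180.0, 0.1, 0.6]
contact_force: [0.0, -0.7, -0.4]
opening: 0.0532
grip_force: 0.0
```

```bash
python3 - <<'E'
from h import *
im,w=grab("wrist","p2.png"); print(tool()[0],tool()[2]["tcp_rot"])
E
```

```text
[ 0.41928041 -0.04764225  0.1456436 ] [-1.79960733e+02  1.56026034e-01  5.61695212e-01]
```

View pics/b_p2.png

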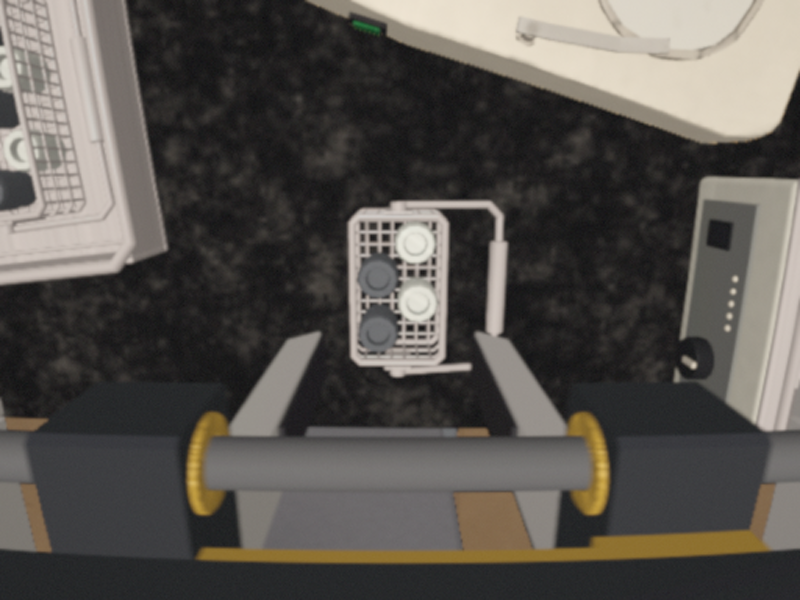

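The basket stands on the worktop (800 px): rim corners (349,210), (448,210), (446,366) and (351,366), tube from (498,240) to (495,333), handle still folded.

```bash
python3 - <<'E'
from h import *
w=bot.camera_info("wrist")
f=lambda c,z:plane(w,np.array(c)/1.5625,z)
for n,c,z in(("rim",[(349,210),(448,210),(446,366),(351,366)],.042),("piv",[(398,206),(398,371)],.038),("grip",[(498,240),(495,333)],.028)):
    q=f(c,z);print(n,q.round(4).tolist(),q.mean(0).round(4))
E
```

```text
rim [[0.4654, -0.0202, 0.042], [0.4659, -0.0747, 0.042], [0.3743, -0.0766, 0.042], [0.3737, -0.0202, 0.042]] [ 0.4198 -0.0479  0.042 ]
piv [[0.4675, -0.0472, 0.038], [0.3692, -0.0481, 0.038]] [ 0.4184 -0.0476  0.038 ]
grip [[0.4478, -0.1061, 0.028], [0.3905, -0.1074, 0.028]] [ 0.4191 -0.1068  0.028 ]
```

drive_effector --pt "0 0.02 0 0 0 0 0.024" --pt "0 0.045 0 0 0 0 0.024" --pt "0 0.059 0.01 0 0 0 0.024" --pt "0 0.059 0.03 0 0 0 0.024" --pt "0 0.059 0.055 0 0 0 0.024" --pt "0 0.059 0.08 0 0 0 0.024" --pt "0 0.059 0.1 0 0 0 0.024" --pt "0 0.059 0.115 0 0 0 0.024" --pt "0 0.059 0.125 0 0 0 0.024" --pt "0 0.059 0.131 0 0 0 0.024" --pt "0 0.059 0.134 0 0 0 0.024" --pt "0 0.059 0.134 0 0 0 0.024"

```text
time_s: 9.35
tool_pos: [0.4202, -0.1066, 0.0119]
tcp_rot: [-179.9, 0.1, 0.6]
contact_force: [-0.2, -0.9, 0.6]
opening: 0.0237
grip_force: 0.0
```

drive_effector --pt "0 0 0 0 0 0 0.015" --pt "0 0 0 0 0 0 0.005" --pt "0 0 0 0 0 0 0.005" --pt "0 0 0 0 0 0 0.005" --squeeze 8

```text
time_s: 9.68
tool_pos: [0.4215, -0.107, 0.0135]
tcp_rot: [180.0, -0.1, 0.6]
contact_force: [0.8, 1.0, 0.4]
opening: 0.0095
grip_force: 8.0
```

drive_effector --pt "0 0.0008 -0.008 0 0 0 0.005" --pt "0 0.0007 -0.0156 0 0 0 0.005" --pt "0 -0.0027 -0.0309 0 0 0 0.005" --pt "0 -0.0099 -0.0448 0 0 0 0.005" --pt "0 -0.0205 -0.0564 0 0 0 0.005" --pt "0 -0.0265 -0.061 0 0 0 0.005" --pt "0 -0.0337 -0.0648 0 0 0 0.005" --pt "0 -0.041 -0.0675 0 0 0 0.005" --pt "0 -0.0487 -0.0695 0 0 0 0.005" --pt "0 -0.0545 -0.07 0 0 0 0.005" --pt "0 -0.0591 -0.07 0 0 0 0.005" --pt "0 -0.0591 -0.07 0 0 0 0.005" --squeeze 8

```text
time_s: 10.68
tool_pos: [0.4209, -0.0469, 0.0839]
tcp_rot: [-180.0, -0.1, 0.6]
contact_force: [-2.5, 0.4, 10.5]
opening: 0.0095
grip_force: 8.0
```

```bash
python3 - <<'E'
from h import *
grab("scene","s2.png")
a=cv2.imread('pics/s2.png');cv2.imwrite('pics/c2.png',cv2.resize(a[130:220,250:390],None,fx=5,fy=5,interpolation=2))
E
```

```text
(no output)
```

View pics/c2.png

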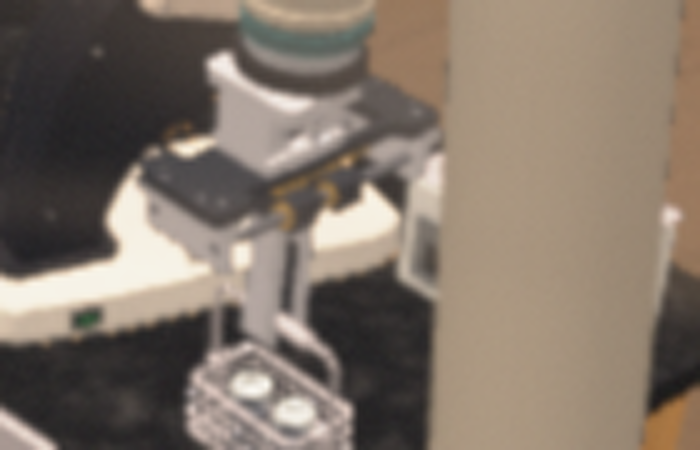

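The scene crop shows the handle upright between the fingers, with the basket standing level.

drive_effector --pt "0 0 -0.003 0 0 0 0.005" --pt "0 0 -0.01 0 0 0 0.005" --pt "0 0 -0.022 0 0 0 0.005" --pt "0 0 -0.038 0 0 0 0.005" --pt "0 0 -0.056 0 0 0 0.005" --pt "0 0 -0.076 0 0 0 0.005" --pt "0 0 -0.096 0 0 0 0.005" --pt "0 0 -0.114 0 0 0 0.005" --pt "0 0 -0.13 0 0 0 0.005" --pt "0 0 -0.14 0 0 0 0.005" --pt "0 0 -0.145 0 0 0 0.005" --pt "0 0 -0.145 0 0 0 0.005" --squeeze 25

```text
time_s: 11.73
tool_pos: [0.4207, -0.0478, 0.2284]
tcp_rot: [180.0, -0.0, 0.6]
contact_force: [0.2, -0.3, -4.5]
opening: 0.0089
grip_force: 25.0
```

drive_effector --pt "0 0.003 0 0 0 0 0.005" --pt "0 0.01 0 0 0 0 0.005" --pt "-0.001 0.02 0 0 0 0 0.005" --pt "-0.001 0.033 0 0 0 0 0.005" --pt "-0.002 0.048 0 0 0 0 0.005" --pt "-0.002 0.063 0 0 0 0 0.005" --pt "-0.003 0.078 0 0 0 0 0.005" --pt "-0.003 0.093 0 0 0 0 0.005" --pt "-0.004 0.108 0 0 0 0 0.005" --pt "-0.004 0.123 0 0 0 0 0.005" --pt "-0.005 0.138 0 0 0 0 0.005" --pt "-0.005 0.153 0 0 0 0 0.005"

```text
time_s: 12.73
tool_pos: [0.416, -0.2024, 0.2271]
tcp_rot: [-180.0, 0.1, 0.5]
contact_force: [-0.4, -0.8, -3.8]
opening: 0.0093
grip_force: 25.0
```

drive_effector --pt "0 0.015 0 0 0 0 0.005" --pt "0 0.03 0 0 0 0 0.005" --pt "0 0.045 0 0 0 0 0.005" --pt "0 0.058 0 0 0 0 0.005" --pt "0 0.068 0 0 0 0 0.005" --pt "0 0.075 0 0 0 0 0.005" --pt "0 0.08 0 0 0 0 0.005" --pt "0 0.083 0 0 0 0 0.005" --pt "0 0.084 0 0 0 0 0.005" --pt "0 0.084 0 0 0 0 0.005" --pt "0 0.084 0 0 0 0 0.005" --pt "0 0.084 0 0 0 0 0.005"

```text
time_s: 13.73
tool_pos: [0.4178, -0.2843, 0.2281]
tcp_rot: [-180.0, -0.0, 0.6]
contact_force: [-0.2, -0.3, -3.5]
opening: 0.009
grip_force: 25.0
```

drive_effector --pt "0 0 0 0 0 0 0.005" --pt "0 0 0 0 0 0 0.005" --pt "0 0 0 0 0 0 0.005" --pt "0 0 0 0 0 0 0.005" --pt "0 0 0 0 0 0 0.005" --pt "0 0 0 0 0 0 0.005" --pt "0 0 0 0 0 0 0.005" --pt "0 0 0 0 0 0 0.005"

```text
time_s: 14.4
tool_pos: [0.4178, -0.2849, 0.228]
tcp_rot: [180.0, 0.0, 0.6]
contact_force: [0.3, 0.8, -3.6]
opening: 0.0093
grip_force: 25.0
```

```bash
python3 - <<'E'
from h import *
im,w=grab("wrist","p3.png"); print(tool()[0],tool()[2]["tcp_rot"])
E
```

```text
[ 0.41778132 -0.28487118  0.22796045] [1.79998023e+02 4.00902072e-03 5.64148060e-01]
```

View pics/b_p3.png

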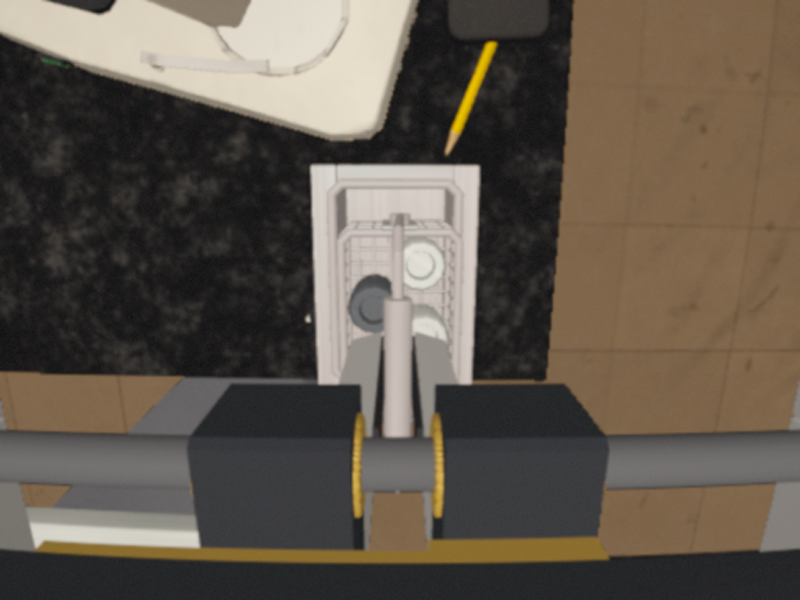

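The wrist view (800 px) shows the basket hanging square over the tank, with the far pivot at (400,215) and far rim corners near (342,230) and (462,230). The cleaner's far top corners are (311,166) and (480,167), and the tank's inner far corners are about (332,182) and (463,182).

```bash
python3 - <<'E'
from h import *
w=bot.camera_info("wrist")
f=lambda c,z:plane(w,np.array(c)/1.5625,z)
for n,c,z in(("bath",[(311,166),(480,167),(318,385),(472,385)],.101),("tank in",[(332,182),(463,182)],.101),("rim",[(342,230),(462,230)],.187),("piv",[(400,215)],.183)):
    q=f(c,z);print(n,q.round(4).tolist(),q.mean(0).round(4))
im=cv2.imread("pics/p3.png");cv2.imwrite("pics/c3.png",cv2.resize(im[100:250,190:320],None,fx=4.6,fy=4,interpolation=2))
E
```

```text
bath [[0.488, -0.2332, 0.101], [0.4884, -0.3325, 0.101], [0.3499, -0.2338, 0.101], [0.3508, -0.3337, 0.101]] [ 0.4193 -0.2833  0.101 ]
tank in [[0.4788, -0.2454, 0.101], [0.4796, -0.3228, 0.101]] [ 0.4792 -0.2841  0.101 ]
rim [[0.4602, -0.2602, 0.187], [0.4607, -0.3122, 0.187]] [ 0.4605 -0.2862  0.187 ]
piv [[0.4666, -0.2853, 0.183]] [ 0.4666 -0.2853  0.183 ]
```

View pics/c3.png

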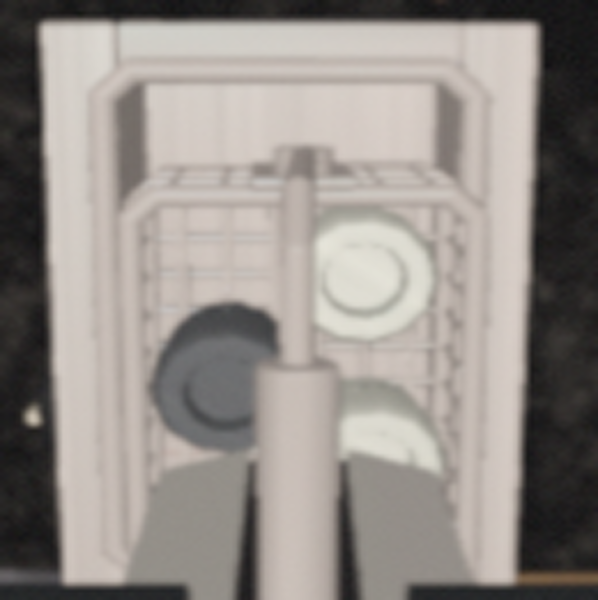

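drive_effector --pt "-0.001 -0.0015 0 0 0 0 0.005" --pt "-0.001 -0.0015 0.003 0 0 0 0.005" --pt "-0.001 -0.0015 0.01 0 0 0 0.005" --pt "-0.001 -0.0015 0.02 0 0 0 0.005" --pt "-0.001 -0.0015 0.031 0 0 0 0.005" --pt "-0.001 -0.0015 0.042 0 0 0 0.005" --pt "-0.001 -0.0015 0.053 0 0 0 0.005" --pt "-0.001 -0.0015 0.064 0 0 0 0.005" --pt "-0.001 -0.0015 0.074 0 0 0 0.005" --pt "-0.001 -0.0015 0.083 0 0 0 0.005" --pt "-0.001 -0.0015 0.09 0 0 0 0.005" --pt "-0.001 -0.0015 0.093 0 0 0 0.005"

```text
time_s: 15.45
tool_pos: [0.4162, -0.2829, 0.1336]
tcp_rot: [-179.9, 0.1, 0.6]
contact_force: [-0.2, -0.4, -4.0]
opening: 0.0088
grip_force: 25.0
```

drive_effector --pt "0 0 0.003 0 0 0 0.005" --pt "0 0 0.006 0 0 0 0.005" --pt "0 0 0.009 0 0 0 0.005" --pt "0 0 0.011 0 0 0 0.005" --pt "0 0 0.012 0 0 0 0.005" --pt "0 0 0.013 0 0 0 0.005" --pt "0 0 0.013 0 0 0 0.005"

```text
time_s: 16.03
tool_pos: [0.4168, -0.2834, 0.122]
tcp_rot: [180.0, -0.0, 0.6]
contact_force: [-0.2, 0.4, -3.3]
opening: 0.0091
grip_force: 25.0
```

drive_effector --pt "0 0 0.001 0 0 0 0.005" --pt "0 0 0.002 0 0 0 0.005" --pt "0 0 0.002 0 0 0 0.005" --pt "0 0 0.003 0 0 0 0.005" --pt "0 0 0.003 0 0 0 0.005"

```text
time_s: 16.45
tool_pos: [0.4172, -0.2842, 0.1202]
tcp_rot: [179.9, -0.1, 0.6]
contact_force: [-1.3, 0.3, 2.9]
opening: 0.009
grip_force: 25.0
```

drive_effector --pt "0 0 0.001 0 0 0 0.005" --pt "0 0 0.001 0 0 0 0.005" --pt "0 0 0.002 0 0 0 0.005" --pt "0 0 0.002 0 0 0 0.005"

```text
time_s: 16.78
tool_pos: [0.4174, -0.2855, 0.1199]
tcp_rot: [179.7, -0.1, 0.6]
contact_force: [-3.4, -0.3, 14.9]
opening: 0.0091
grip_force: 25.0
```

drive_effector --pt "0 0 -0.002 0 0 0 0.005" --pt "0 0 -0.002 0 0 0 0.005" --pt "0 0 -0.002 0 0 0 0.013" --pt "0 0 -0.002 0 0 0 0.02" --pt "0 0 -0.002 0 0 0 0.03" --pt "0 0 -0.002 0 0 0 0.03" --pt "0 0 -0.002 0 0 0 0.03"

```text
time_s: 17.37
tool_pos: [0.4167, -0.2832, 0.1186]
tcp_rot: [-180.0, 0.0, 0.6]
contact_force: [-0.7, -0.4, 0.6]
opening: 0.0296
grip_force: 0.0
```

drive_effector --pt "0 0 -0.01 0 0 0 0.03" --pt "0 0 -0.03 0 0 0 0.03" --pt "0 0 -0.05 0 0 0 0.03" --pt "0 0 -0.08 0 0 0 0.03" --pt "0 0 -0.11 0 0 0 0.03" --pt "0 0 -0.14 0 0 0 0.03" --pt "0 0 -0.14 0 0 0 0.03" --pt "0 0 -0.14 0 0 0 0.03"

```text
time_s: 18.03
tool_pos: [0.4177, -0.2841, 0.2613]
tcp_rot: [179.8, -0.2, 0.6]
contact_force: [-0.9, 0.3, -0.3]
opening: 0.0298
grip_force: 0.0
```

```bash
python3 - <<'E'
from h import *
im,w=grab("wrist","p4.png"); print(tool()[0])
cv2.imwrite("pics/c4.png",cv2.resize(im[60:300,130:390],None,fx=2.4,fy=2.4,interpolation=2))
E
```

```text
[ 0.41682482 -0.28336331  0.25956332]
```

View pics/c4.png

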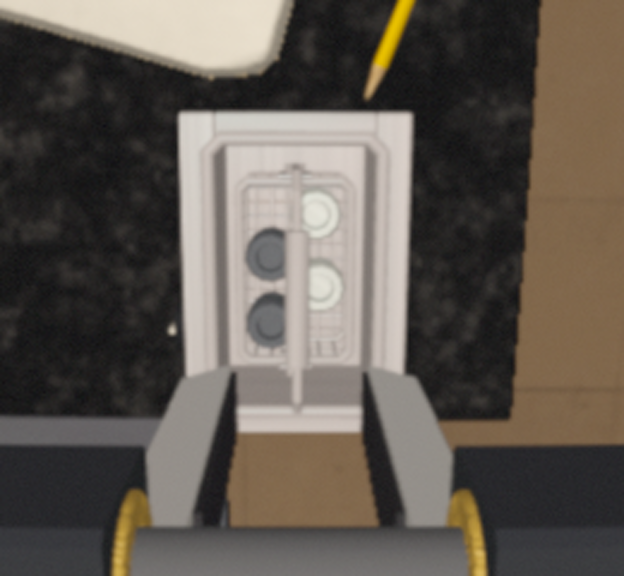

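The basket sits level and centred in the tank with its handle upright at (297,230), and the gripper is clear of it.

```bash
python3 -c "
from bench import bot
print(bot.close_job())"
```

```text
the job is handed in; nothing more can be done
None
```

The short basket is in the cleaner's tank, released, and looks level and centred with its handle standing up; I handed the job in at about 18 s of robot time, and no verdict came back.

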